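# Find the loose clamp bolt on the transfer line and hold its cap open

## Task

First lay the spare thread bush ready: put it fully down into the nest of its shape in the service tray. Then tap the three clamp bolts on the transfer line from above to find the loose one (it sinks when tapped), swing the cap it goes through up past halfway to upright by its lug, and finish still holding the cap open so that the fitter can change the bush under it. Leave the other two caps shut and don't disturb the other things on the bench.

Things in the scene. Friction and masses are not known exactly. Their poses are not given: they have to be found in the camera images.
- pipe_line: Fixed stainless tube, 38 mm across, axis 105 mm up, on a plate 500 x 150 x 12 mm. Origin on the bench under the tube and middle clamp; y runs along the tube, -x faces the robot. Three equal clamps at y = 120 (left), 0 (middle), -120 mm (right); gauge at y = 225 (201 mm high), valve with lever at y = -245 (160 mm high).
- tray_hole0 (a point): Centre of the mouth of the round nest (34 mm across, 14 mm deep, chamfered) in the top face of the fixed white plastic service tray (100 x 150 mm, 24 mm high). Axes: the tray's x (its 100 mm side), y (its 150 mm side) and z up. The tray also has a square nest (34 mm, its centre 46 mm from here towards -y), empty, and beyond it an oblong nest that holds a pad.
- bush: The loose spare: round bright metal thread bush, 30 mm across, 36 mm high, about 120 g, standing upright on the bench. Origin: centre of its underside, z up. It belongs in the round nest, out of which it then stands 22 mm.
- cap_left: Steel cap of the left clamp, 34 mm wide, about 0.35 kg. Origin on its hinge pin, 42 mm behind the tube's axis, 105 mm above the bench; shut, its axes are pipe_line's. From the pin towards -x: arch over the tube (26 mm above the pin), front ear with the bolt (87 mm from the pin, ear ends at 104), lifting lug up to 163 mm, 12 mm wide (y), 14 high, middle 7.5 mm above the pin; pinch its sides at 138 mm.
- cap_left_hinge (a joint): Opening angle of the left cap about its hinge pin (the y axis of pipe_line), rad: 0 shut, grows as the lug swings up and away from the robot, stop at 1.4. It falls shut when let go. Under a tight bolt it has a little play (about 0.08) and then stays locked.
- bolt_left_head (a point): Centre of the flat top of the left clamp's hexagon bolt head (18 to 21 mm across, 8 mm high), 87 mm in front of the cap's hinge pin; 131.5 mm above the bench before tapping. Its underside stands 8 mm clear of the cap's ear.
- bolt_left_slide (a joint): How far the left bolt has sunk into its cap, m: 0 at the start. A tight bolt gives less than 2 mm. The loose one is held only by a rubber ring: a push of 3 N or more slips it to its stop at 0.006, where it stays, also when the cap is then lifted. Which one is loose changes from start to start and cannot be seen.
- cap_middle: Steel cap of the middle clamp, 34 mm wide, about 0.35 kg. Origin on its hinge pin, 42 mm behind the tube's axis, 105 mm above the bench; shut, its axes are pipe_line's. From the pin towards -x: arch over the tube (26 mm above the pin), front ear with the bolt (87 mm from the pin, ear ends at 104), lifting lug up to 163 mm, 12 mm wide (y), 14 high, middle 7.5 mm above the pin; pinch its sides at 138 mm.
- cap_middle_hinge (a joint): Opening angle of the middle cap about its hinge pin (the y axis of pipe_line), rad: 0 shut, grows as the lug swings up and away from the robot, stop at 1.4. It falls shut when let go. Under a tight bolt it has a little play (about 0.08) and then stays locked.
- bolt_middle_head (a point): Centre of the flat top of the middle clamp's hexagon bolt head (18 to 21 mm across, 8 mm high), 87 mm in front of the cap's hinge pin; 131.5 mm above the bench before tapping. Its underside stands 8 mm clear of the cap's ear.
- bolt_middle_slide (a joint): How far the middle bolt has sunk into its cap, m: 0 at the start. A tight bolt gives less than 2 mm. The loose one is held only by a rubber ring: a push of 3 N or more slips it to its stop at 0.006, where it stays, also when the cap is then lifted. Which one is loose changes from start to start and cannot be seen.
- cap_right: Steel cap of the right clamp, 34 mm wide, about 0.35 kg. Origin on its hinge pin, 42 mm behind the tube's axis, 105 mm above the bench; shut, its axes are pipe_line's. From the pin towards -x: arch over the tube (26 mm above the pin), front ear with the bolt (87 mm from the pin, ear ends at 104), lifting lug up to 163 mm, 12 mm wide (y), 14 high, middle 7.5 mm above the pin; pinch its sides at 138 mm.
- cap_right_hinge (a joint): Opening angle of the right cap about its hinge pin (the y axis of pipe_line), rad: 0 shut, grows as the lug swings up and away from the robot, stop at 1.4. It falls shut when let go. Under a tight bolt it has a little play (about 0.08) and then stays locked.
- bolt_right_head (a point): Centre of the flat top of the right clamp's hexagon bolt head (18 to 21 mm across, 8 mm high), 87 mm in front of the cap's hinge pin; 131.5 mm above the bench before tapping. Its underside stands 8 mm clear of the cap's ear.
- bolt_right_slide (a joint): How far the right bolt has sunk into its cap, m: 0 at the start. A tight bolt gives less than 2 mm. The loose one is held only by a rubber ring: a push of 3 N or more slips it to its stop at 0.006, where it stays, also when the cap is then lifted. Which one is loose changes from start to start and cannot be seen.
- pad: Bystander, to be left alone: oblong grey plastic clamp pad, 60 x 34, 30 high, already lying in the tray's oblong nest, 95 from the round nest (mm).
- spanner: Bystander, to be left alone: open-ended steel spanner, 140 long, lying flat (mm).
- sample_jar: Bystander, to be left alone: amber glass jar with a white lid, 48 across, 80 tall, standing (mm).
- seal: Bystander, to be left alone: black rubber ring, 51 across, 6 thick, lying flat (mm).
- screwdriver: Bystander, to be left alone: screwdriver lying flat (mm).
- beaker: Bystander, to be left alone: open steel cup, 80 across, 100 tall, standing (mm).
- end_cap: Bystander, to be left alone: round steel tube end cap, 51 across, 11 high, lying flat (mm).
- brush: Bystander, to be left alone: brush lying flat (mm).
Not all that is in view belongs to the job. What is meant by the bush is not green, and is the smaller of those in its own colour.

How it is judged:
On the way, in this order (a step that is already met when the one before it is completed fails the run):
1. the bush is fully down in the round nest and let go (horizontal distance between bush and tray_hole0 below 0.005 m and z of bush in the frame of tray_hole0 below -0.011 m and angle between bush's own z axis and vertical below 0.1 rad and contact force between the fingers and bush below 0.1 N), for 0.2 s.
2. the loose bolt has been found: tapped, it has sunk into its cap, all caps still shut (value of joint each of cap_left_hinge, cap_middle_hinge, cap_right_hinge below 0.03 rad and value of joint any of bolt_left_slide, bolt_middle_slide, bolt_right_slide above 0.0035 m), for 0.2 s.
At the end, for the whole second after the job is handed in: Through the last second: the bush within 5 mm of the round nest's centre, 11 mm or more deep, upright within 0.1 rad, at rest; the loose bolt sunk over 3.5 mm, its cap open over 0.70 rad and carried by the fingers (over 0.5 N); the other caps below 0.08 rad (horizontal distance between bush and tray_hole0 below 0.005 m and z of bush in the frame of tray_hole0 below -0.011 m and angle between bush's own z axis and vertical below 0.1 rad and linear speed of bush below 0.02 m/s and ((value of joint bolt_left_slide above 0.0035 m and value of joint cap_left_hinge above 0.7 rad and contact force between the fingers and cap_left above 0.5 N and value of joint each of cap_middle_hinge, cap_right_hinge below 0.08 rad) or (value of joint bolt_middle_slide above 0.0035 m and value of joint cap_middle_hinge above 0.7 rad and contact force between the fingers and cap_middle above 0.5 N and value of joint each of cap_left_hinge, cap_right_hinge below 0.08 rad) or (value of joint bolt_right_slide above 0.0035 m and value of joint cap_right_hinge above 0.7 rad and contact force between the fingers and cap_right above 0.5 N and value of joint each of cap_left_hinge, cap_middle_hinge below 0.08 rad))); the arm keeps its last pose, push and grip.
It fails at once if a cap is opened (over 0.2 rad) whose bolt has not been found loose by tapping ((value of joint cap_left_hinge above 0.2 rad and value of joint bolt_left_slide below 0.0025 m) or (value of joint cap_middle_hinge above 0.2 rad and value of joint bolt_middle_slide below 0.0025 m) or (value of joint cap_right_hinge above 0.2 rad and value of joint bolt_right_slide below 0.0025 m)).
It fails at once if a bystander is moved by more than 25 mm or tipped over (distance of any of pad, spanner, sample_jar, seal, screwdriver, beaker, end_cap, brush from where it was at the start of the episode above 0.025 m or angle between any of sample_jar, beaker's own z axis and vertical above 0.5 rad).
It also fails if it takes over 51 s, if anything falls off the work surface, if the arm or the gripper's body presses on something with over 40 N, if the wrist force passes 120 N, or if a joint passes its speed limit or range.

## Robot

A 7-joint arm with a two-finger parallel gripper is mounted at the origin on the work surface. World frame = base frame: x ahead of the robot, y to its left, z up, the work surface at z = 0. Lengths are in m, angles in rad, forces in N, time in s.
With the tool pointing down it reaches from about 0.4 to 0.85 m from the base axis. Payload 4.5 kg.
Tool frame: the origin (TCP) lies between the finger pads; the fingertips stand 19 mm ahead of it and the grasp point (between the pads) is the TCP (robot.finger_overhang is the distance from the TCP to the fingertips, in m); z points along the fingers, x is the direction in which the jaws open and shut, and the axes are right-handed (so a half turn about z gives the same grasp; the last joint's range is limited). The gripper opens to 85 mm and grips with 20 to 120 N. Pads are 22 mm wide; open, the fingers measure 114 mm over their backs; the gripper's body (76 mm by 85 mm) begins 54 mm behind the grasp point. The pads swing forward as they close: fully open they stand 13 mm farther back than shut.
Start: joints at [1.269, 0.689, -0.195, 1.565, 0.157, 0.902, -0.215], TCP at [0.206, -0.59, 0.25] pointing down, gripper open.
Joint ranges: [-3.01, 3.01], [-0.46, 2.08], [-1.47, 1.51], [0.13, 2.56], [-1, 4.14], [0.04, 2.09], [-2.66, 2.66]. Speed limits (rad/s): [2.57, 2.57, 3.14, 3.14, 3.14, 3.14, 3.14].

## Interface

Orientations are given as a unit quaternion [x, y, z, w].
In Python, from cell import robot gives the robot as it stands. The module is installed in compiled form; this text tells all that it offers.
- The arm moves only by the tool play_rows, never from a script. Its argument "commands" is a list of rows, each an object of numbers: "dx", "dy", "dz": the shift along the tool's x, y, z in units of 30 mm (1.0 is 30 mm); "spin": the turn about the tool's z in rad; "hand": the closure, from 0 (fully open) to 1 (shut). A call has 1 to 5 rows; each row shifts and turns the pose as measured when the row begins, along the tool's axes as they then stand; what a row does not reach is not made up. A row lasts 1/10 s, in which the tool goes at most 50 mm and 8.59 degrees, less where a joint would pass 70% of its speed; a pose out of reach is approached as far as the arm can. A call is refused whole if a number of a shift passes 1 or a number of a turn 0.15, either way. A call with a gripper value outside its range is refused whole. The fingers move at their own pace and stop on an object; the grip force is fixed at half the most. Time passes only in rows, so rows that do not move let the fingers close. It gives the time, the measured TCP pose, the force and the opening at its end, in the units of the state.
- robot.read_state(): the state, without advancing time (a new reading comes with each control period).
- robot.read_camera(name): name is "scene" or "top" or "wrist"; returns a dict with "image" (480x640x3 uint8, red, green, blue), "depth" (480x640 float32, m along the optical axis (not along the pixel's ray), 0 where there is no reading), "intrinsics" (3x3 intrinsics, pixels), "R" (3x3) and "t" (3): a world point X has camera coordinates R X + t. Camera axes: x right, y down, z forward; pixel columns grow to the right and rows downward; lengths in m; the calibration is good to about 2 mm. A picture is of the moment at which its call begins.
- robot.finish_job(): hands the job in, once; it reports no verdict.
The state is a dict: "clock": time; "qpos": joint angles; "joint_velocities": joint speeds; "tau": joint torques, N m; "tcp_pos": TCP position; "tcp_rot": TCP orientation; "contact_force": force on the tool from outside, world axes, zero at the start; "wrist_torque": the same for the moment, N m; "finger_gap": opening from 0.0 (shut) to 1.0 (fully open).
Only numpy, scipy, OpenCV 4.12 (cv2) and the standard library are available. Lean on these libraries where they do the work, as an engineer would, in place of code of your own. Each camera call takes 0.05 s, during which the arm holds its last target.

## Working session

There is one attempt and no reset: what is moved stays moved. The work goes in short steps, Python scripts to look and compute and a tool call to move; the robot and the scene stay as the last step left them, time stands still between calls to the robot, and variables do not carry over. Pictures are saved under pics/ and viewed, and the job is handed in when it is done.

Besides the shell and the picture viewer there is one more tool, called after "Emit:" as a command line: name --argument value ..., lists and objects as JSON in quotes. play_rows: Moves the arm, as the interface text tells. Its arguments: {"type":"object","properties":{"commands":{"type":"array"}},"required":["commands"]}

```bash
mkdir -p pics; cat > h.py <<'E'
import numpy as np, cv2
from cell import robot
def cam(n):
    return robot.read_camera(n)
def save(n,fn):
    c=cam(n); cv2.imwrite('pics/'+fn,c['image'][:,:,::-1]); np.savez('pics/'+fn+'.npz',**c); return c
def load(fn): return np.load('pics/'+fn+'.npz')
def ray(c,u,v):
    K=c['intrinsics'];R=c['R'];t=c['t']
    d=R.T@np.linalg.solve(K,[u,v,1.]); return -R.T@t,d
def onplane(c,u,v,z):
    o,d=ray(c,u,v); return o+d*(z-o[2])/d[2]
def pt(c,u,v):
    o,d=ray(c,u,v); return o+d*float(c['depth'][int(round(v)),int(round(u))])
def proj(c,X):
    p=c['intrinsics']@(c['R']@np.array(X,float)+c['t']); return p[:2]/p[2]
E
python3 - <<'E'
from h import *
np.set_printoptions(precision=4,suppress=True)
s=robot.read_state(); print(s)
for n in('scene','top','wrist'):
    c=save(n,n+'0.png'); print(n,-c['R'].T@c['t'],c['R'][2],c['intrinsics'][0,0])
E
```

```text
{'clock': 0.0, 'qpos': array([ 1.2688,  0.69  , -0.1945,  1.5664,  0.1573,  0.9025, -0.2151]), 'joint_velocities': array([-0.0004,  0.0009,  0.0017,  0.0002,  0.001 ,  0.002 , -0.0001]), 'tau': array([ -0.0008, -53.9612,  -1.2665, -15.8543,   0.0092,   0.0094,
         0.    ]), 'tcp_pos': array([ 0.2057, -0.5895,  0.2495]), 'tcp_rot': array([ 0.8154, -0.579 , -0.0008, -0.0005]), 'contact_force': array([-0.4697,  0.2336, -0.773 ]), 'wrist_torque': array([-0.0193,  0.0481, -0.0115]), 'finger_gap': 0.9987268701576348}
scene [1.0288 0.4841 0.8826] [-0.4811 -0.4632 -0.7443] 446.1163704086041
top [ 0.3893 -0.0238  1.3922] [ 0.0959  0.0009 -0.9954] 530.7627889077382
wrist [ 0.2733 -0.5668  0.3738] [-0.2599 -0.0895 -0.9615] 349.0368974342035
```

View pics/top0.png

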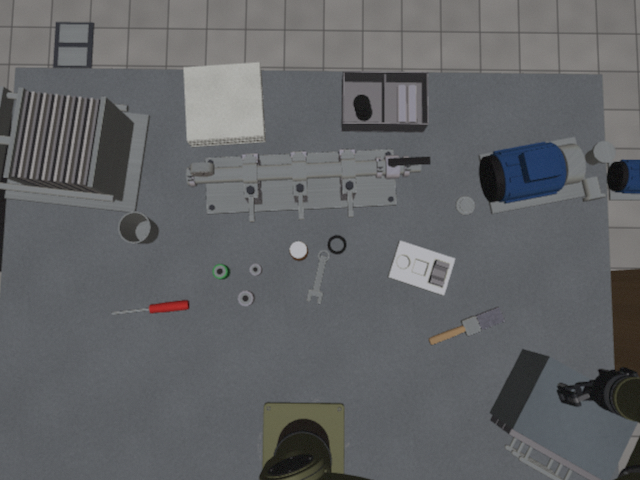

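View pics/scene0.png

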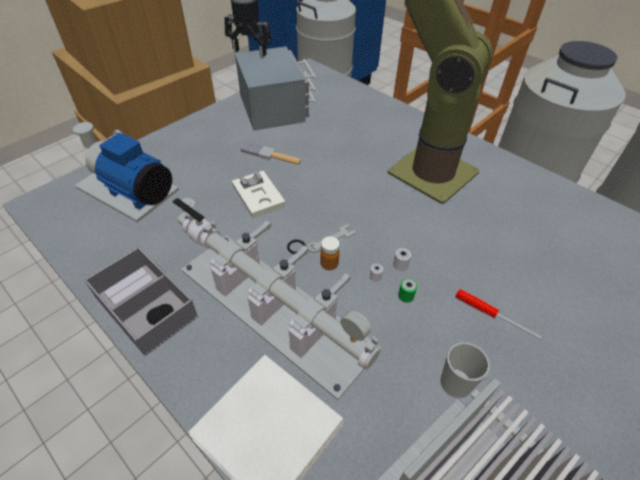

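View pics/wrist0.png

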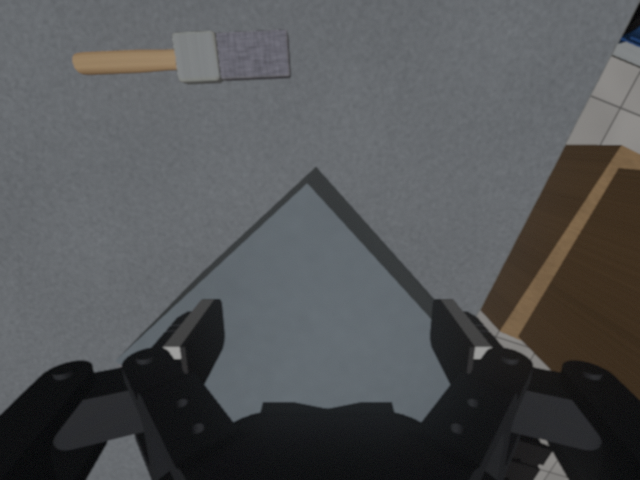

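Candidates for the bush in the top view: the green ring at (220,272), grey at (246,298) and grey at (255,269). The green one is ruled out, and the smaller grey one looks like (255,269). In the scene view it is at (376,271) and the larger one at (402,258). I'll crop and measure to check.

```bash
python3 - <<'E'
from h import *
np.set_printoptions(precision=4,suppress=True)
c=load('top0.png');im=c['image'];s=load('scene0.png')
a=cv2.resize(im[250:320,200:280],(480,420),interpolation=cv2.INTER_CUBIC)
b=cv2.resize(im[225:300,375:465],(480,400),interpolation=cv2.INTER_CUBIC)
p=cv2.resize(im[140:225,180:440],(780,255),interpolation=cv2.INTER_CUBIC)
cv2.imwrite('pics/crops0.png',np.hstack([a[:400],b])[:,:,::-1][:, :800]);cv2.imwrite('pics/pipe0.png',p[:,:,::-1])
def comps(c,box,zlo,zhi,amin=20):
    u0,v0,u1,v1=box; vv,uu=np.mgrid[v0:v1,u0:u1]
    K=c['intrinsics'];d=c['depth'][v0:v1,u0:u1]
    P=np.stack([(uu-K[0,2])/K[0,0]*d,(vv-K[1,2])/K[1,1]*d,d],-1)
    W=(P-c['t'])@c['R']
    m=((W[...,2]>zlo)&(W[...,2]<zhi)).astype(np.uint8)
    n,l,st,ce=cv2.connectedComponentsWithStats(m)
    for i in range(1,n):
        if st[i,4]>=amin:
            q=W[l==i]; print(ce[i]+[u0,v0],st[i,4],'mean',q.mean(0),'min',q.min(0),'max',q.max(0))
print('bush top');comps(c,(200,250,280,320),0.025,0.06)
print('tray');comps(c,(375,225,465,300),0.015,0.06)
print('pipe hi');comps(c,(180,140,440,225),0.124,0.21,5)
print('bolt');comps(c,(180,170,440,225),0.122,0.14,5)
print('lug');comps(c,(180,190,440,225),0.1,0.12,5)
E
```

```text
bush top
[220.5862 271.5369] 203 mean [0.4335 0.2134 0.0453] min [0.4147 0.1954 0.0254] max [0.4528 0.2328 0.0557]
[255.5 269.5] 112 mean [0.4401 0.126  0.0361] min [0.426  0.1116 0.0284] max [0.4545 0.1408 0.0434]
[245.8646 298.3073] 192 mean [0.3669 0.1476 0.0458] min [0.3475 0.1292 0.0273] max [0.3853 0.1682 0.0549]
tray
[423.0678 268.2895] 1976 mean [ 0.449  -0.3039  0.0251] min [ 0.381  -0.3861  0.015 ] max [ 0.5193 -0.2148  0.0466]
pipe hi
[399.1571 163.9191] 643 mean [ 0.6922 -0.2236  0.1465] min [ 0.6722 -0.2956  0.124 ] max [ 0.7172 -0.1488  0.1685]
[348.086 167.267] 221 mean [ 0.6868 -0.1029  0.129 ] min [ 0.6658 -0.1271  0.1241] max [ 0.706  -0.0688  0.1362]
[200.6855 170.7346] 407 mean [0.6628 0.2433 0.1772] min [0.6463 0.2099 0.1241] max [0.6797 0.2883 0.2051]
[298.346  169.7488] 211 mean [0.6792 0.0175 0.1289] min [ 0.6613 -0.0035  0.1241] max [0.6993 0.0476 0.1355]
[249.7172 171.8434] 198 mean [0.6726 0.1351 0.1289] min [0.6512 0.1173 0.1241] max [0.693  0.1543 0.1371]
[316.5    168.3269] 52 mean [ 0.684  -0.0264  0.1258] min [ 0.6721 -0.0494  0.1241] max [ 0.6924 -0.0
[... 3300 characters left out ...]
53] min [0.5738 0.1151 0.1045] max [0.6315 0.1493 0.1199]
[300.6667 198.6593] 135 mean [0.6107 0.0112 0.1159] min [ 0.57   -0.004   0.1018] max [0.6328 0.0278 0.12  ]
[349.4412 192.6618] 68 mean [ 0.6271 -0.1075  0.1149] min [ 0.6087 -0.124   0.1033] max [ 0.6345 -0.0916  0.1198]
[350.0746 208.4627] 67 mean [ 0.5879 -0.1091  0.1165] min [ 0.5672 -0.1165  0.1058] max [ 0.6133 -0.1037  0.12  ]
[252.1538 216.2308] 13 mean [0.5659 0.1281 0.1176] min [0.5613 0.1233 0.1147] max [0.5717 0.1333 0.1199]
[301.2 218.2] 10 mean [0.5627 0.0092 0.1164] min [0.5603 0.0048 0.1117] max [0.5654 0.0146 0.1199]
[251.875 220.625] 8 mean [0.5552 0.1285 0.1172] min [0.5541 0.1232 0.1142] max [0.5571 0.133  0.1196]
```

```bash
python3 - <<'E'
from h import *
s=load('scene0.png')['image']
cv2.imwrite('pics/sc_b.png',cv2.resize(s[235:315,350:430],(600,600),interpolation=cv2.INTER_CUBIC)[:,:,::-1])
E
```

```text
(no output)
```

View pics/crops0.png

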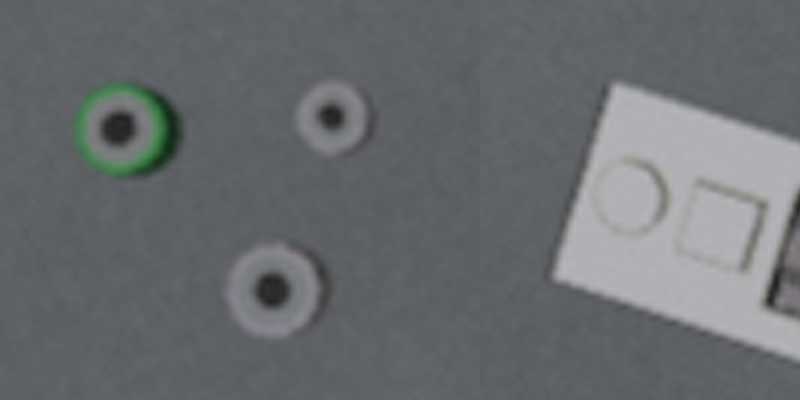

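View pics/pipe0.png

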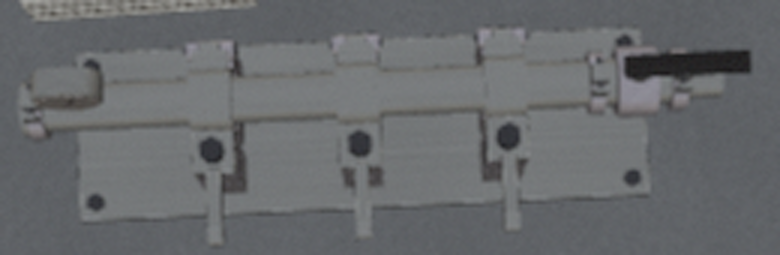

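View pics/sc_b.png

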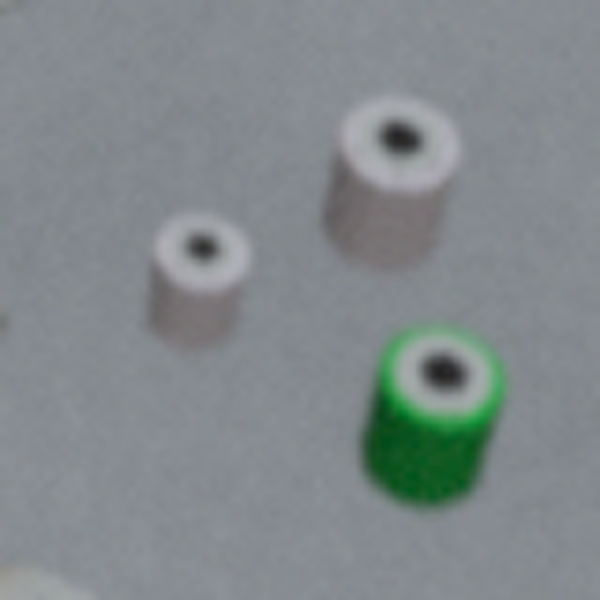

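The crop at (332,117) shows the smaller bright ring: 36 mm high and about 29 mm across by depth, which matches the bush. The other grey one is 55 mm tall. The three dark bolt heads are 120 mm apart, so the line is turned by about 0.06 rad. The round nest is the circle at about (403,262) in the top view. I'll turn the jaws parallel to the tube and pass over the tray on the way.

Emit:
play_rows --commands '[{"dx":-0.9,"dy":-0.6,"dz":0,"spin":0.14,"hand":0.3},{"dx":-0.95,"dy":-0.75,"dz":0,"spin":0.136,"hand":0.3},{"dx":-1,"dy":-0.8,"dz":0,"spin":0,"hand":0.3},{"dx":-1,"dy":-0.8,"dz":0,"spin":0,"hand":0.3},{"dx":-1,"dy":-0.8,"dz":0,"spin":0,"hand":0.3}]'

```text
clock: 0.65
tcp_pos: [0.2947, -0.4331, 0.2474]
tcp_rot: [0.719, -0.695, -0.001, 0.002]
contact_force: [0.8, 0.5, -0.4]
finger_gap: 0.699
```

```bash
cat >> h.py <<'E'
def tool():
    from scipy.spatial.transform import Rotation as Ro
    s=robot.read_state(); return s,np.array(s['tcp_pos']),Ro.from_quat(s['tcp_rot']).as_matrix()
def go(X,head=None):
    s,p,R=tool(); d=R.T@(np.array(X)-p)/0.03
    h=np.arctan2(R[1,0],R[0,0])
    print('t',round(s['clock'],2),'tcp',p.round(4),'head',round(h,3),'gap',round(s['finger_gap'],3),'F',np.round(s['contact_force'],1),'units',d.round(2))
E
python3 - <<'E'
from h import *
go([.42,-.27,.25])
E
```

```text
t 0.65 tcp [ 0.2947 -0.4331  0.2474] head -1.537 gap 0.699 F [ 0.8  0.5 -0.4] units [-5.29 -4.36 -0.11]
```

Emit:
play_rows --commands '[{"dx":-1,"dy":-0.85,"dz":0,"spin":-0.025,"hand":0.3},{"dx":-1,"dy":-0.85,"dz":0,"spin":0,"hand":0.3},{"dx":-1,"dy":-0.85,"dz":0,"spin":0,"hand":0.3},{"dx":-1,"dy":-0.85,"dz":0,"spin":0,"hand":0.3},{"dx":-0.9,"dy":-0.7,"dz":0,"spin":0,"hand":0.3}]'

```text
clock: 1.15
tcp_pos: [0.4135, -0.272, 0.2463]
tcp_rot: [0.728, -0.686, -0.002, 0.001]
contact_force: [1.3, -0.3, 1.1]
finger_gap: 0.703
```

```bash
python3 - <<'E'
from h import *
go([.42,-.27,.25])
c=save('wrist','wrist1.png')
go([.44,.126,.25])
E
```

```text
t 1.15 tcp [ 0.4135 -0.272   0.2463] head -1.511 gap 0.703 F [ 1.3 -0.3  1.1] units [-0.05 -0.22 -0.12]
t 1.2 tcp [ 0.4178 -0.2657  0.2463] head -1.501 gap 0.699 F [ 3.2  4.8 -0.1] units [-12.97  -1.64  -0.06]
```

View pics/wrist1.png

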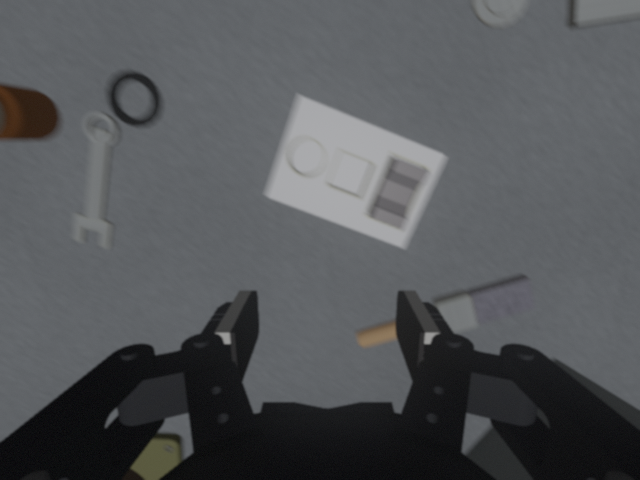

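The wrist picture shows the tray with the round nest at about (306,156), the square nest at (350,172) and the pad in the oblong nest. It is slightly blurred by motion. Next I'll fit the nest in both views while I move on to the bush.

```bash
cat > nest.py <<'E'
from h import *
np.set_printoptions(precision=4,suppress=True)
def tray(c,box,z=0.024):
    u0,v0,u1,v1=box
    g=cv2.cvtColor(c['image'],cv2.COLOR_RGB2GRAY)[v0:v1,u0:u1]
    m=(g>0.75*g.max()).astype(np.uint8); 
    n,l,st,ce=cv2.connectedComponentsWithStats(m); i=1+np.argmax(st[1:,4])
    m=(l==i).astype(np.uint8)
    ct=max(cv2.findContours(m,cv2.RETR_EXTERNAL,cv2.CHAIN_APPROX_NONE)[0],key=cv2.contourArea)
    W=np.array([onplane(c,u+u0,v+v0,z)[:2] for u,v in ct[:,0]])
    r=cv2.minAreaRect((W*1000).astype(np.float32)); return r,W
for fn,box in (('top0.png',(380,230,465,300)),('wrist1.png',(255,85,455,255))):
    c=load(fn); r,W=tray(c,box); print(fn,r)
E
python3 nest.py
python3 - <<'E'
from h import *
for fn,b in(('top0.png',(385,235,425,280)),('wrist1.png',(260,90,400,240))):
    c=load(fn);g=cv2.cvtColor(c['image'],cv2.COLOR_RGB2GRAY)[b[1]:b[3],b[0]:b[2]]
    k=600//max(g.shape)
    cv2.imwrite('pics/n_'+fn,cv2.normalize(cv2.resize(g,None,fx=k,fy=k,interpolation=cv2.INTER_CUBIC),None,0,255,cv2.NORM_MINMAX)); print(k)
E
```

```text
top0.png ((451.2051086425781, -300.5158386230469), (150.46759033203125, 100.74575805664062), 72.44164276123047)
wrist1.png ((454.2415771484375, -296.3694763183594), (154.83193969726562, 101.5836410522461), 72.49405670166016)
13
4
```

Emit:
play_rows --commands '[{"dx":-1,"dy":-0.1,"dz":0,"spin":0,"hand":0.3},{"dx":-1,"dy":-0.15,"dz":0,"spin":0,"hand":0.3},{"dx":-1,"dy":-0.15,"dz":0,"spin":0,"hand":0.3},{"dx":-1,"dy":-0.15,"dz":0,"spin":0,"hand":0.3},{"dx":-1,"dy":-0.15,"dz":0,"spin":0,"hand":0.3}]'

```text
clock: 1.7
tcp_pos: [0.4296, -0.1116, 0.2463]
tcp_rot: [0.731, -0.683, -0.001, -0.001]
contact_force: [0.1, -0.4, -0.1]
finger_gap: 0.695
```

Emit:
play_rows --commands '[{"dx":-1,"dy":-0.15,"dz":0,"spin":0,"hand":0.3},{"dx":-1,"dy":-0.15,"dz":0,"spin":0,"hand":0.3},{"dx":-1,"dy":-0.15,"dz":0,"spin":0,"hand":0.3},{"dx":-1,"dy":-0.15,"dz":0,"spin":0,"hand":0.3},{"dx":-1,"dy":-0.15,"dz":0.1,"spin":0,"hand":0.3}]'

```text
clock: 2.2
tcp_pos: [0.4418, 0.045, 0.2437]
tcp_rot: [0.73, -0.683, -0.001, -0.001]
contact_force: [0.3, -0.2, 0.4]
finger_gap: 0.706
```

```bash
python3 - <<'E'
from h import *
go([.44,.126,.15])
E
```

```text
t 2.2 tcp [0.4418 0.045  0.2437] head -1.504 gap 0.706 F [ 0.3 -0.2  0.4] units [-2.69 -0.12  3.13]
```

View pics/n_wrist1.png

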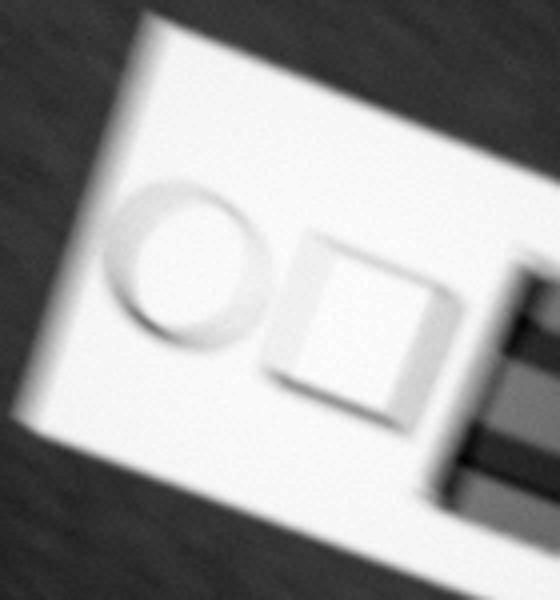

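View pics/n_top0.png

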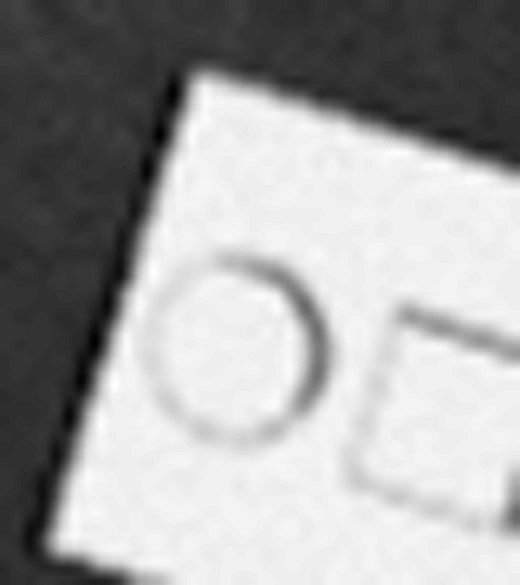

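Emit:
play_rows --commands '[{"dx":-0.9,"dy":0,"dz":0.9,"spin":0,"hand":0.3},{"dx":-0.9,"dy":0,"dz":0.9,"spin":0,"hand":0.3},{"dx":-0.8,"dy":0,"dz":0.9,"spin":0,"hand":0.3},{"dx":0,"dy":0,"dz":0.2,"spin":0,"hand":0.3},{"dx":0,"dy":0,"dz":0,"spin":0,"hand":0.3}]'

```text
clock: 2.7
tcp_pos: [0.4388, 0.1312, 0.1546]
tcp_rot: [0.733, -0.68, -0.0, -0.004]
contact_force: [-0.2, -0.6, 0.8]
finger_gap: 0.699
```

```bash
python3 - <<'E'
from h import *
go([.44,.126,.15])
c=save('wrist','wrist2.png')
c=load('top0.png')
for u,v in((402.8,261.5),(403.2,262)): print(onplane(c,u,v,.024))
th=np.radians(72.44); C=np.array([.4512,-.3005])
print(C+.0*np.array([np.cos(th),np.sin(th)]))
E
```

```text
t 2.7 tcp [0.4388 0.1312 0.1546] head -1.496 gap 0.699 F [-0.2 -0.6  0.8] units [ 0.18 -0.03  0.15]
[ 0.46579001 -0.25207625  0.024     ]
[ 0.46451212 -0.25310286  0.024     ]
[ 0.4512 -0.3005]
```

View pics/wrist2.png

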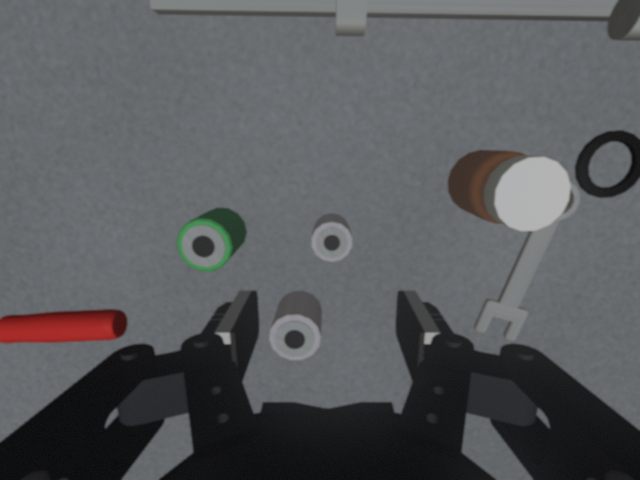

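```bash
python3 - <<'E'
from h import *
c=load('wrist2.png')
g=cv2.cvtColor(c['image'],cv2.COLOR_RGB2GRAY)[215:270,300:365]
m=(g>140).astype(np.uint8); n,l,st,ce=cv2.connectedComponentsWithStats(m)
ct=max(cv2.findContours(m,cv2.RETR_EXTERNAL,cv2.CHAIN_APPROX_NONE)[0],key=cv2.contourArea)
e=cv2.fitEllipse(ct); print(e); P=onplane(c,e[0][0]+300,e[0][1]+215,.036); print(P, pt(c,e[0][0]+300,e[0][1]+215-12))
go([P[0],P[1],.05])
E
```

```text
((31.38315773010254, 26.52286720275879), (35.91352844238281, 37.42172622680664), 91.10462951660156)
[0.44231988 0.12867934 0.036     ] [0.4515605  0.12942118 0.03747539]
t 2.75 tcp [0.4389 0.1313 0.155 ] head -1.496 gap 0.701 F [-0.8  0.2 -0.4] units [ 0.12 -0.08  3.5 ]
```

Emit:
play_rows --commands '[{"dx":0.14,"dy":-0.09,"dz":0.8,"spin":0,"hand":0.3},{"dx":0,"dy":0,"dz":1,"spin":0,"hand":0.3},{"dx":0,"dy":0,"dz":1,"spin":0,"hand":0.3},{"dx":0,"dy":0,"dz":0.8,"spin":0,"hand":0.3},{"dx":0,"dy":0,"dz":0.3,"spin":0,"hand":0.3}]'

```text
clock: 3.25
tcp_pos: [0.4519, 0.123, 0.0419]
tcp_rot: [0.729, -0.684, 0.004, -0.009]
contact_force: [-0.5, 0.3, 0.4]
finger_gap: 0.702
```

```bash
python3 - <<'E'
from h import *
go([.4415,.1275,.035])
save('wrist','wrist3.png')
go([.4415,.1275,.035])
E
```

```text
t 3.25 tcp [0.4519 0.123  0.0419] head -1.507 gap 0.702 F [-0.5  0.3  0.4] units [-0.17  0.34  0.23]
t 3.3 tcp [0.4527 0.1229 0.0417] head -1.507 gap 0.698 F [ 1.5  0.1 -0.8] units [-0.18  0.37  0.22]
```

View pics/wrist3.png

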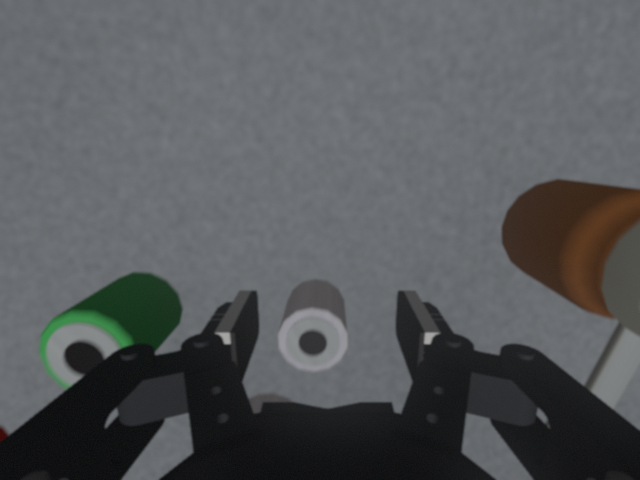

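The bush is now between the fingers at (313,330), a little left and forward of the pad centre, because the fast descent drifted 10 mm. I'll correct slowly.

Emit:
play_rows --commands '[{"dx":-0.15,"dy":0.3,"dz":0,"spin":0,"hand":0.3},{"dx":0,"dy":0,"dz":0.1,"spin":0,"hand":0.3}]'

```text
clock: 3.5
tcp_pos: [0.4474, 0.1255, 0.0431]
tcp_rot: [0.728, -0.686, 0.004, -0.007]
contact_force: [-0.5, 0.1, 0.0]
finger_gap: 0.701
```

```bash
python3 - <<'E'
from h import *
go([.4415,.1275,.036])
E
```

```text
t 3.5 tcp [0.4474 0.1255 0.0431] head -1.512 gap 0.701 F [-0.5  0.1  0. ] units [-0.08  0.2   0.23]
```

Emit:
play_rows --commands '[{"dx":-0.08,"dy":0.25,"dz":0.25,"spin":0,"hand":0.3},{"dx":0,"dy":0.08,"dz":0.15,"spin":0,"hand":0.3},{"dx":0,"dy":0,"dz":0.05,"spin":0,"hand":0.3}]'

```text
clock: 3.8
tcp_pos: [0.4475, 0.1241, 0.0385]
tcp_rot: [0.73, -0.683, 0.006, -0.006]
contact_force: [0.4, 0.2, 0.4]
finger_gap: 0.703
```

```bash
python3 - <<'E'
from h import *
go([.4415,.1275,.036])
E
```

```text
t 3.8 tcp [0.4475 0.1241 0.0385] head -1.504 gap 0.703 F [0.4 0.2 0.4] units [-0.13  0.19  0.08]
```

Emit:
play_rows --commands '[{"dx":-0.1,"dy":0.5,"dz":0.1,"spin":0,"hand":0.3},{"dx":0,"dy":0,"dz":0,"spin":0,"hand":0.3}]'

```text
clock: 4.0
tcp_pos: [0.4387, 0.1266, 0.0414]
tcp_rot: [0.726, -0.688, 0.004, -0.003]
contact_force: [-0.3, 0.2, 0.7]
finger_gap: 0.698
```

```bash
python3 - <<'E'
from h import *
go([.4415,.1275,.036]); print(robot.read_state()['qpos'].round(3)); print(tool()[2].round(3))
E
```

```text
t 4.0 tcp [0.4387 0.1266 0.0414] head -1.517 gap 0.698 F [-0.3  0.2  0.7] units [-0.02 -0.09  0.18]
[-0.366  0.891 -0.032  2.211  0.753  0.043 -2.655]
[[ 0.054 -0.999  0.009]
 [-0.999 -0.054 -0.002]
 [ 0.002 -0.009 -1.   ]]
```

The arm is close to its joint 6 and 7 limits here. The position is good, with the bush centred within 3 mm, so I'll grip now.

Emit:
play_rows --commands '[{"dx":0,"dy":-0.03,"dz":0.15,"spin":0,"hand":0.5},{"dx":0,"dy":0,"dz":0.0,"spin":0,"hand":0.75},{"dx":0,"dy":0,"dz":0,"spin":0,"hand":0.75},{"dx":0,"dy":0,"dz":0,"spin":0,"hand":0.8},{"dx":0,"dy":0,"dz":0,"spin":0,"hand":0.8}]'

```text
clock: 4.5
tcp_pos: [0.4411, 0.1269, 0.0386]
tcp_rot: [0.723, -0.691, 0.004, -0.002]
contact_force: [0.9, 0.9, -0.0]
finger_gap: 0.314
```

```bash
python3 - <<'E'
from h import *
go([.4415,.1275,.036]); print(robot.read_state()['qpos'].round(3)); print(tool()[2].round(3))
save('wrist','wrist4.png')
E
```

```text
t 4.5 tcp [0.4411 0.1269 0.0386] head -1.526 gap 0.314 F [ 0.9  0.9 -0. ] units [-0.02 -0.01  0.09]
[-0.365  0.898 -0.031  2.204  0.745  0.044 -2.654]
[[ 0.045 -0.999  0.009]
 [-0.999 -0.045 -0.002]
 [ 0.003 -0.009 -1.   ]]
```

View pics/wrist4.png

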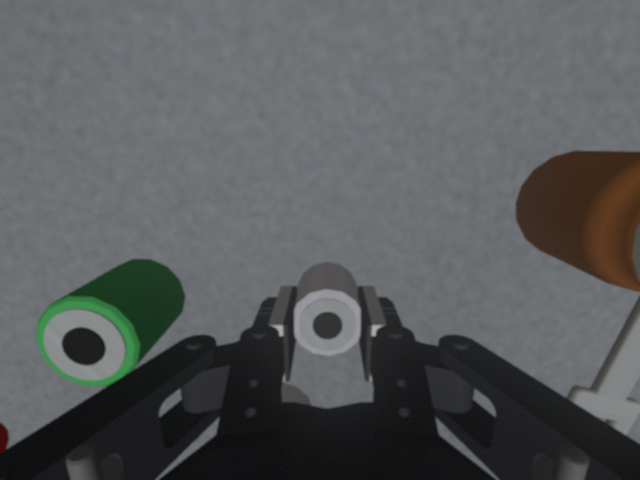

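The bush is held at (328,322) between the pads, with the gap stopped at 0.31. Next I lift it and carry it to the tray.

Emit:
play_rows --commands '[{"dx":0,"dy":0,"dz":-0.7,"spin":0,"hand":0.8},{"dx":0.2,"dy":0,"dz":-1,"spin":0,"hand":0.8},{"dx":0.8,"dy":0,"dz":-1,"spin":0,"hand":0.8},{"dx":1,"dy":0,"dz":-1,"spin":0,"hand":0.8},{"dx":1,"dy":0,"dz":-0.2,"spin":0,"hand":0.8}]'

```text
clock: 5.05
tcp_pos: [0.4442, 0.0406, 0.1577]
tcp_rot: [0.727, -0.687, 0.003, -0.002]
contact_force: [1.0, 0.1, -1.2]
finger_gap: 0.31
```

```bash
python3 - <<'E'
from h import *
go([.42,-.25,.15]); print(robot.read_state()['qpos'].round(3))
E
```

```text
t 5.05 tcp [0.4442 0.0406 0.1577] head -1.515 gap 0.31 F [ 1.   0.1 -1.2] units [9.63 1.35 0.26]
[ 0.066  0.657 -0.413  2.177  0.65   0.421 -2.387]
```

Emit:
play_rows --commands '[{"dx":1,"dy":0.15,"dz":0,"spin":0,"hand":0.8},{"dx":1,"dy":0.15,"dz":0,"spin":0,"hand":0.8},{"dx":1,"dy":0.15,"dz":0,"spin":0,"hand":0.8},{"dx":1,"dy":0.15,"dz":0,"spin":0,"hand":0.8},{"dx":1,"dy":0.15,"dz":0,"spin":0,"hand":0.8}]'

```text
clock: 5.55
tcp_pos: [0.4298, -0.1171, 0.159]
tcp_rot: [0.725, -0.688, 0.004, -0.003]
contact_force: [1.0, 0.2, -1.6]
finger_gap: 0.307
```

Emit:
play_rows --commands '[{"dx":1,"dy":0.15,"dz":0,"spin":0,"hand":0.8},{"dx":1,"dy":0.15,"dz":0,"spin":0,"hand":0.8},{"dx":1,"dy":0.15,"dz":0,"spin":0,"hand":0.8},{"dx":0.7,"dy":0.1,"dz":0,"spin":0,"hand":0.8},{"dx":0,"dy":0,"dz":0,"spin":0,"hand":0.8}]'

```text
clock: 6.05
tcp_pos: [0.4144, -0.2392, 0.1571]
tcp_rot: [0.721, -0.693, 0.002, -0.001]
contact_force: [-0.6, 1.4, -1.3]
finger_gap: 0.312
```

Emit:
play_rows --commands '[{"dx":0,"dy":0,"dz":0,"spin":0,"hand":0.8}]'

```text
clock: 6.15
tcp_pos: [0.414, -0.239, 0.1569]
tcp_rot: [0.721, -0.693, 0.002, -0.001]
contact_force: [0.4, 0.2, -1.3]
finger_gap: 0.316
```

```bash
python3 - <<'E'
from h import *
go([.42,-.25,.15]); print(robot.read_state()['qpos'].round(3))
c=save('wrist','wrist5.png')
go([.465,-.2525,.15])
E
```

```text
t 6.15 tcp [ 0.414  -0.239   0.1569] head -1.532 gap 0.316 F [ 0.4  0.2 -1.3] units [ 0.37 -0.19  0.23]
[ 0.75   0.701 -0.519  2.082  0.688  0.528 -1.809]
t 6.2 tcp [ 0.4139 -0.239   0.1568] head -1.532 gap 0.31 F [-0.5 -0.4 -1. ] units [ 0.52 -1.68  0.23]
```

View pics/wrist5.png

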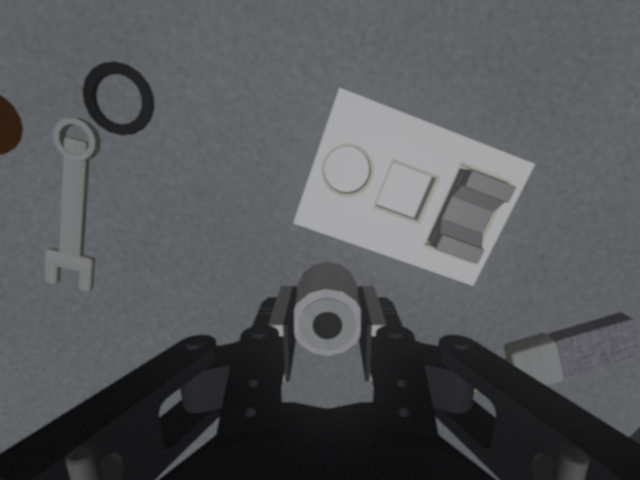

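The nest is at about (347,168), sharp this time. The held bush's top ring is at (327,322).

```bash
python3 - <<'E'
from h import *
np.set_printoptions(precision=4,suppress=True)
c=load('wrist5.png'); g=cv2.cvtColor(c['image'],cv2.COLOR_RGB2GRAY)
b=(285,80,545,295)
import nest
r,W=nest.tray(c,b); print(r)
z=g[130:210,300:440]; cv2.imwrite('pics/n5.png',cv2.normalize(cv2.resize(z,None,fx=5,fy=5,interpolation=cv2.INTER_CUBIC),None,0,255,cv2.NORM_MINMAX))
# nest rim: dark ring
w=g[138:200,315:380]; loc=cv2.GaussianBlur(w,(0,0),12)
m=((loc.astype(int)-w)>6).astype(np.uint8)
k=max(cv2.findContours(m,cv2.RETR_EXTERNAL,cv2.CHAIN_APPROX_NONE)[0],key=cv2.contourArea)
e=cv2.fitEllipse(k); print('nest ell',e); P=onplane(c,e[0][0]+315,e[0][1]+138,.024); print(P)
s,p,R=tool()
w=g[280:365,285:370]; ct=None
mm=(w>150).astype(np.uint8); cs=[q for q in cv2.findContours(mm,cv2.RETR_EXTERNAL,cv2.CHAIN_APPROX_NONE)[0]]
k=max(cs,key=cv2.contourArea); e=cv2.fitEllipse(k); print('bush',e); B=onplane(c,e[0][0]+285,e[0][1]+280,p[2]-.0026); print(B,p, B-p)
# bush bore
print('go with bush offset:'); go([P[0]-(B-p)[0],P[1]-(B-p)[1],.15])
E
```

```text
top0.png ((451.2051086425781, -300.5158386230469), (150.46759033203125, 100.74575805664062), 72.44164276123047)
wrist1.png ((454.2415771484375, -296.3694763183594), (154.83193969726562, 101.5836410522461), 72.49405670166016)
((451.94708251953125, -299.82464599609375), (151.27490234375, 101.08057403564453), 72.46328735351562)
nest ell ((32.077701568603516, 31.494125366210938), (49.74775314331055, 51.66067123413086), 29.975412368774414)
[ 0.4677 -0.2518  0.024 ]Traceback (most recent call last):
  File "<stdin>", line 16, in <module>
ValueError: max() iterable argument is empty
```

View pics/n5.png

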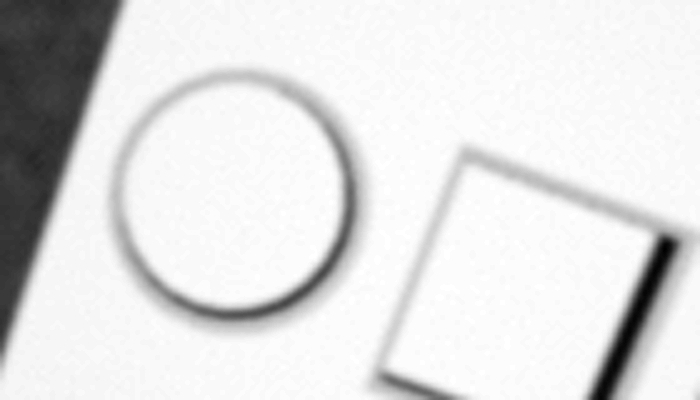

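```bash
python3 - <<'E'
from h import *
np.set_printoptions(precision=4,suppress=True)
c=load('wrist5.png'); g=cv2.cvtColor(c['image'],cv2.COLOR_RGB2GRAY)
w=g[280:365,285:370]; print(w[42,::6],w[::6,42])
for thr,inv in((60,1),):
    mm=(w[25:65,22:65]<thr).astype(np.uint8)
    k=max(cv2.findContours(mm,cv2.RETR_EXTERNAL,cv2.CHAIN_APPROX_NONE)[0],key=cv2.contourArea); e=cv2.fitEllipse(k)
    u,v=e[0][0]+285+22,e[0][1]+280+25; print(e,u,v)
s,p,R=tool()
B=onplane(c,u,v,p[2]-.0026); print(B,p,B-p, c['depth'][int(v)-20,int(u)], c['depth'][int(v),int(u)-14])
P=[.467,-.2522]
go([P[0],P[1],.15]); print(R.round(3))
E
```

```text
[ 34  32 136 123 124  44  45  45  45  44 121 119 132  35  36] [ 74  72 131 112 121 121  45  45  45  42 113 121 134 100 100]
((19.942974090576172, 20.01966667175293), (24.52633285522461, 26.731950759887695), 89.94402313232422) 326.9429740905762 325.01966667175293
[ 0.4143 -0.2392  0.1542] [ 0.4139 -0.239   0.1568] [ 0.0005 -0.0002 -0.0026] 0.13745578 0.13894247
t 6.2 tcp [ 0.4139 -0.239   0.1568] head -1.532 gap 0.31 F [-0.5 -0.4 -1. ] units [ 0.51 -1.75  0.23]
[[ 0.039 -0.999  0.003]
 [-0.999 -0.039 -0.001]
 [ 0.001 -0.003 -1.   ]]
```

The bush sits on the TCP within 0.5 mm. I'll move above the nest, stopping with the underside still clear of the tray.

Emit:
play_rows --commands '[{"dx":0.25,"dy":-0.85,"dz":0.5,"spin":0,"hand":0.8},{"dx":0.25,"dy":-0.85,"dz":0.9,"spin":0,"hand":0.8},{"dx":0,"dy":0,"dz":0.8,"spin":0,"hand":0.8},{"dx":0,"dy":0,"dz":0,"spin":0,"hand":0.8}]'

```text
clock: 6.6
tcp_pos: [0.4684, -0.2465, 0.0898]
tcp_rot: [0.724, -0.69, 0.001, -0.001]
contact_force: [-0.7, 0.1, -0.6]
finger_gap: 0.315
```

```bash
python3 - <<'E'
from h import *
go([.467,-.2522,.07]); print(robot.read_state()['qpos'].round(3),tool()[2].round(3)[2])
E
```

```text
t 6.6 tcp [ 0.4684 -0.2465  0.0898] head -1.523 gap 0.315 F [-0.7  0.1 -0.6] units [0.19 0.06 0.66]
[ 0.661  0.853 -0.441  1.97   0.758  0.484 -1.859] [-0.    -0.004 -1.   ]
```

Emit:
play_rows --commands '[{"dx":0.19,"dy":0.06,"dz":0.3,"spin":0,"hand":0.8},{"dx":0.05,"dy":0,"dz":0.2,"spin":0,"hand":0.8},{"dx":0,"dy":0,"dz":0,"spin":0,"hand":0.8}]'

```text
clock: 6.9
tcp_pos: [0.4676, -0.2518, 0.0754]
tcp_rot: [0.725, -0.689, 0.001, -0.002]
contact_force: [-0.4, -0.1, -1.0]
finger_gap: 0.313
```

```bash
python3 - <<'E'
from h import *
go([.467,-.2522,.064])
save('scene','scene6.png'); c=save('wrist','wrist6.png')
go([.467,-.2522,.064])
E
```

```text
t 6.9 tcp [ 0.4676 -0.2518  0.0754] head -1.519 gap 0.313 F [-0.4 -0.1 -1. ] units [0.01 0.02 0.38]
t 7.0 tcp [ 0.4677 -0.252   0.076 ] head -1.519 gap 0.315 F [-0.1  0.2 -0.6] units [0.01 0.03 0.4 ]
```

View pics/wrist6.png

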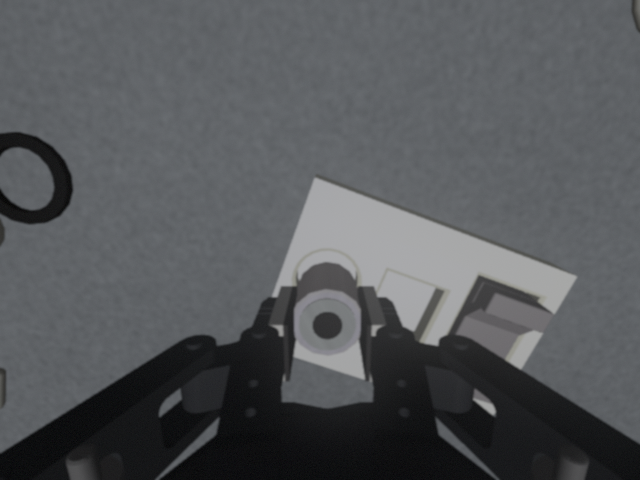

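The bush is lined up over the nest, whose rim shows symmetrically around it at (326,262). Lowering in small steps.

Emit:
play_rows --commands '[{"dx":0,"dy":0.02,"dz":0.3,"spin":0,"hand":0.8},{"dx":0,"dy":0.02,"dz":0.25,"spin":0,"hand":0.8},{"dx":0,"dy":0,"dz":0.2,"spin":0,"hand":0.8}]'

```text
clock: 7.3
tcp_pos: [0.4674, -0.2528, 0.0538]
tcp_rot: [0.725, -0.689, 0.003, -0.003]
contact_force: [0.1, 0.4, -0.5]
finger_gap: 0.311
```

```bash
python3 - <<'E'
from h import *
go([.467,-.2522,.0486])
E
```

```text
t 7.3 tcp [ 0.4674 -0.2528  0.0538] head -1.521 gap 0.311 F [ 0.1  0.4 -0.5] units [-0.02  0.01  0.17]
```

Emit:
play_rows --commands '[{"dx":0,"dy":0,"dz":0.12,"spin":0,"hand":0.8},{"dx":0,"dy":0,"dz":0.12,"spin":0,"hand":0.8},{"dx":0,"dy":0,"dz":0.08,"spin":0,"hand":0.8}]'

```text
clock: 7.6
tcp_pos: [0.4672, -0.2526, 0.0485]
tcp_rot: [0.725, -0.689, 0.005, -0.001]
contact_force: [-7.2, 2.5, 30.0]
finger_gap: 0.315
```

```bash
python3 - <<'E'
from h import *
go([.467,-.2522,.0486]); print(robot.read_state()['qpos'].round(3))
E
```

```text
t 7.6 tcp [ 0.4672 -0.2526  0.0485] head -1.52 gap 0.315 F [-7.2  2.5 30. ] units [-0.01  0.01 -0.  ]
[ 0.619  0.917 -0.354  1.983  0.837  0.381 -1.918]
```

It bottomed out at the expected height: TCP z 0.0485 with 30 N upward. Releasing.

Emit:
play_rows --commands '[{"dx":0,"dy":0,"dz":-0.05,"spin":0,"hand":0.5},{"dx":0,"dy":0,"dz":0,"spin":0,"hand":0.4},{"dx":0,"dy":0,"dz":0,"spin":0,"hand":0.4}]'

```text
clock: 7.9
tcp_pos: [0.4679, -0.2524, 0.0511]
tcp_rot: [0.725, -0.689, 0.006, -0.001]
contact_force: [-0.8, 0.4, -0.9]
finger_gap: 0.599
```

Emit:
play_rows --commands '[{"dx":0,"dy":0,"dz":-0.3,"spin":0,"hand":0.4},{"dx":0,"dy":0,"dz":-0.8,"spin":0,"hand":0.4},{"dx":0,"dy":0,"dz":-1,"spin":0,"hand":0.4},{"dx":0,"dy":0,"dz":-1,"spin":0,"hand":0.4},{"dx":0,"dy":0.2,"dz":-0.7,"spin":0,"hand":0.4}]'

```text
clock: 8.4
tcp_pos: [0.4594, -0.2508, 0.1662]
tcp_rot: [0.726, -0.688, 0.002, -0.001]
contact_force: [-0.3, -0.3, -0.7]
finger_gap: 0.599
```

```bash
python3 - <<'E'
from h import *
go([.467,-.2522,.0486]); print(robot.read_state()['qpos'].round(3))
c=save('wrist','wrist7.png');save('top','top7.png')
E
```

```text
t 8.4 tcp [ 0.4594 -0.2508  0.1662] head -1.517 gap 0.599 F [-0.3 -0.3 -0.7] units [ 0.05 -0.24  3.92]
[ 0.753  0.734 -0.567  1.944  0.642  0.646 -1.743]
```

View pics/wrist7.png

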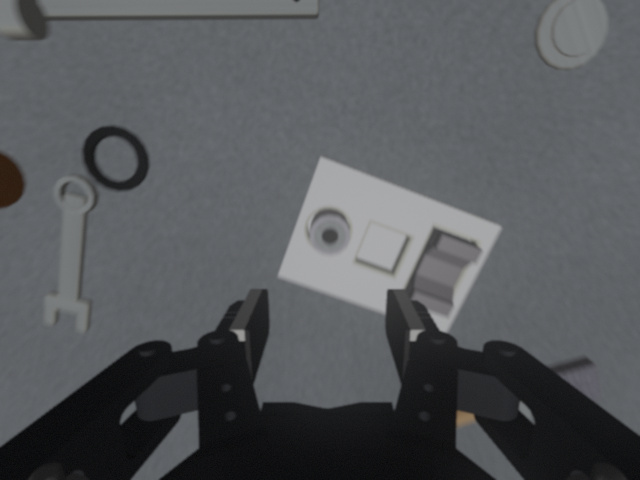

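```bash
python3 - <<'E'
from h import *
np.set_printoptions(precision=4,suppress=True)
c=load('wrist7.png')
for u,v in((318,235),(342,235),(330,248),(322,242),(338,242)): print(pt(c,u,v))
print('bore centre at z=.046',onplane(c,330,235.5,.046))
# bolt tap targets
for n,X in (('R',[.643,-.1066,.17]),('M',[.6352,.0129,.17]),('L',[.6282,.1323,.17])): go(X)
E
```

```text
[ 0.467  -0.2444  0.0475]
[ 0.4678 -0.2617  0.0468]
[ 0.4577 -0.2536  0.0475]
[ 0.462  -0.2475  0.0478]
[ 0.4624 -0.2591  0.0471]
bore centre at z=.046 [ 0.4667 -0.2531  0.046 ]
t 8.5 tcp [ 0.459  -0.2517  0.1669] head -1.519 gap 0.603 F [ 0.6  0.2 -0.1] units [-4.51 -6.38 -0.09]
t 8.5 tcp [ 0.459  -0.2517  0.1669] head -1.519 gap 0.603 F [ 0.6  0.2 -0.1] units [-8.5  -6.32 -0.11]
t 8.5 tcp [ 0.459  -0.2517  0.1669] head -1.519 gap 0.603 F [ 0.6  0.2 -0.1] units [-12.49  -6.3   -0.12]
```

The bush is seated: its top measures z 0.047 (expected 0.046) and its centre is within about 1 mm of the nest centre. Now to the right bolt with the fingers shut.

Emit:
play_rows --commands '[{"dx":-0.8,"dy":-0.9,"dz":-0.3,"spin":0,"hand":0.7},{"dx":-0.8,"dy":-1,"dz":-0.3,"spin":0,"hand":1},{"dx":-0.8,"dy":-1,"dz":-0.1,"spin":0,"hand":1},{"dx":-0.8,"dy":-1,"dz":0,"spin":0,"hand":1},{"dx":-0.7,"dy":-1,"dz":0,"spin":0,"hand":1}]'

```text
clock: 9.0
tcp_pos: [0.5974, -0.1315, 0.1847]
tcp_rot: [0.721, -0.693, 0.0, 0.005]
contact_force: [-0.3, -1.0, -0.3]
finger_gap: -0.003
```

```bash
python3 - <<'E'
from h import *
np.set_printoptions(precision=4,suppress=True)
c=load('top7.png');g=cv2.cvtColor(c['image'],cv2.COLOR_RGB2GRAY)
m=(g[178:200,230:365]<75).astype(np.uint8);n,l,st,ce=cv2.connectedComponentsWithStats(m)
for i in range(1,n):
    if st[i,4]>12: u,v=ce[i]+[230,178]; print(st[i],u,v,onplane(c,u,v,.1315))
go([.643,-.1066,.175])
E
```

```text
[28  3  3 19 36] 259.3333333333333 190.38888888888889 [0.6269 0.1106 0.1315]
[116   4   7   8  47] 348.97872340425533 185.17021276595744 [ 0.6423 -0.1052  0.1315]
[67  6  6  8 43] 299.4651162790698 187.58139534883722 [0.6349 0.0141 0.1315]
[17  8  7  8 46] 250.02173913043478 189.65217391304347 [0.6284 0.133  0.1315]
t 9.0 tcp [ 0.5974 -0.1315  0.1847] head -1.532 gap -0.003 F [-0.3 -1.  -0.3] units [-0.77 -1.55  0.31]
```

Emit:
play_rows --commands '[{"dx":-0.5,"dy":-0.8,"dz":0,"spin":-0.02,"hand":1},{"dx":-0.3,"dy":-0.7,"dz":0.3,"spin":0,"hand":1},{"dx":0,"dy":0,"dz":0,"spin":0,"hand":1},{"dx":0,"dy":0,"dz":0,"spin":0,"hand":1}]'

```text
clock: 9.4
tcp_pos: [0.6453, -0.097, 0.1715]
tcp_rot: [0.731, -0.683, -0.002, 0.004]
contact_force: [-0.7, -0.3, 0.2]
finger_gap: 0.0
```

```bash
python3 - <<'E'
from h import *
go([.6425,-.106,.16])
c=save('wrist','wrist8.png'); print(robot.read_state()['qpos'].round(3))
for X in([.6425,-.106,.1315],[.635,.0135,.1315]): print(proj(c,X))
E
```

```text
t 9.4 tcp [ 0.6453 -0.097   0.1715] head -1.503 gap 0.0 F [-0.7 -0.3  0.2] units [0.29 0.11 0.39]
[ 0.371  0.872 -0.573  1.528  0.553  0.916 -1.889]
[343.44976147 294.1193795 ]
[108.76680335 293.2288199 ]
```

View pics/wrist8.png

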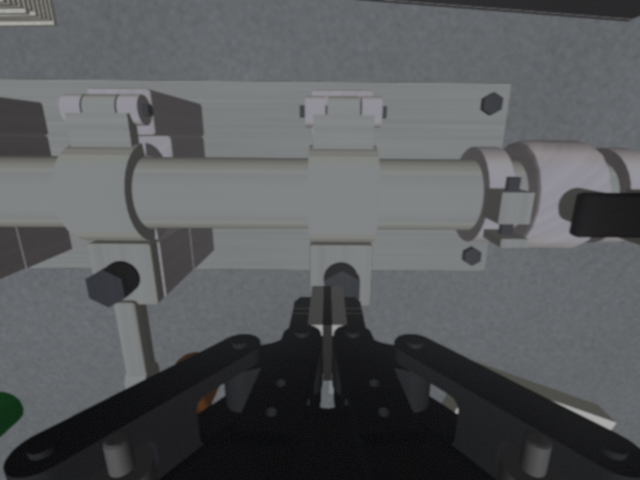

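The right bolt head shows at (343,285) just right of the shut fingertips, and the middle one is at (108,286). I'll shift over it and go down slowly.

Emit:
play_rows --commands '[{"dx":0.28,"dy":0.05,"dz":0.2,"spin":0,"hand":1},{"dx":0.05,"dy":0,"dz":0.15,"spin":0,"hand":1},{"dx":0,"dy":0,"dz":0,"spin":0,"hand":1}]'

```text
clock: 9.75
tcp_pos: [0.6417, -0.1111, 0.1598]
tcp_rot: [0.729, -0.684, -0.002, 0.006]
contact_force: [-0.8, 0.7, 0.4]
finger_gap: 0.002
```

```bash
python3 - <<'E'
from h import *
go([.6445,-.106,.150])
E
```

```text
t 9.75 tcp [ 0.6417 -0.1111  0.1598] head -1.506 gap 0.002 F [-0.8  0.7  0.4] units [-0.16 -0.11  0.33]
```

Emit:
play_rows --commands '[{"dx":-0.13,"dy":-0.11,"dz":0.1,"spin":0,"hand":1},{"dx":0,"dy":0,"dz":0.12,"spin":0,"hand":1}]'

```text
clock: 9.95
tcp_pos: [0.6445, -0.1082, 0.1533]
tcp_rot: [0.729, -0.685, -0.002, 0.006]
contact_force: [0.7, 0.9, 0.1]
finger_gap: 0.0
```

Emit:
play_rows --commands '[{"dx":0,"dy":0,"dz":0.08,"spin":0,"hand":1}]'

```text
clock: 10.05
tcp_pos: [0.6444, -0.1083, 0.1505]
tcp_rot: [0.729, -0.685, -0.002, 0.006]
contact_force: [-1.3, -1.3, 1.3]
finger_gap: -0.003
```

Emit:
play_rows --commands '[{"dx":0,"dy":0,"dz":0.07,"spin":0,"hand":1}]'

```text
clock: 10.15
tcp_pos: [0.6445, -0.1083, 0.15]
tcp_rot: [0.729, -0.685, -0.002, 0.006]
contact_force: [-7.0, -1.5, 23.4]
finger_gap: -0.003
```

Firm at z 0.150 with 23 N and no sink, so the right bolt is tight. On to the middle one.

Emit:
play_rows --commands '[{"dx":0,"dy":0,"dz":-0.6,"spin":0,"hand":1},{"dx":-0.9,"dy":0,"dz":-0.1,"spin":0,"hand":1},{"dx":-1,"dy":0,"dz":0,"spin":0,"hand":1},{"dx":-1,"dy":0,"dz":0,"spin":0,"hand":1},{"dx":-0.8,"dy":0,"dz":0,"spin":0,"hand":1}]'

```text
clock: 10.65
tcp_pos: [0.639, 0.0001, 0.1711]
tcp_rot: [0.725, -0.688, 0.0, 0.006]
contact_force: [0.4, 0.2, 0.3]
finger_gap: -0.001
```

Emit:
play_rows --commands '[{"dx":0,"dy":0,"dz":0,"spin":0,"hand":1}]'

```text
clock: 10.75
tcp_pos: [0.6387, 0.006, 0.1716]
tcp_rot: [0.728, -0.686, -0.001, 0.005]
contact_force: [-0.0, 0.6, 0.5]
finger_gap: 0.0
```

```bash
python3 - <<'E'
from h import *
go([.637,.013,.155])
E
```

```text
t 10.75 tcp [0.6387 0.006  0.1716] head -1.511 gap 0.0 F [-0.   0.6  0.5] units [-0.24  0.04  0.55]
```

Emit:
play_rows --commands '[{"dx":-0.22,"dy":0.04,"dz":0.3,"spin":0,"hand":1},{"dx":0,"dy":0,"dz":0.2,"spin":0,"hand":1},{"dx":0,"dy":0,"dz":0,"spin":0,"hand":1}]'

```text
clock: 11.05
tcp_pos: [0.6369, 0.0108, 0.1549]
tcp_rot: [0.727, -0.686, -0.0, 0.006]
contact_force: [0.6, -0.1, -0.6]
finger_gap: 0.002
```

```bash
python3 - <<'E'
from h import *
go([.637,.013,.1505])
E
```

```text
t 11.05 tcp [0.6369 0.0108 0.1549] head -1.512 gap 0.002 F [ 0.6 -0.1 -0.6] units [-0.07 -0.01  0.14]
```

Emit:
play_rows --commands '[{"dx":-0.07,"dy":0,"dz":0.1,"spin":0,"hand":1}]'

```text
clock: 11.15
tcp_pos: [0.6369, 0.0115, 0.1515]
tcp_rot: [0.727, -0.687, 0.0, 0.006]
contact_force: [0.4, 0.4, -0.6]
finger_gap: -0.001
```

Emit:
play_rows --commands '[{"dx":0,"dy":0,"dz":0.08,"spin":0,"hand":1}]'

```text
clock: 11.25
tcp_pos: [0.637, 0.0112, 0.1489]
tcp_rot: [0.726, -0.687, 0.0, 0.006]
contact_force: [-0.7, 1.7, 2.1]
finger_gap: -0.001
```

Emit:
play_rows --commands '[{"dx":0,"dy":0,"dz":0.07,"spin":0,"hand":1}]'

```text
clock: 11.35
tcp_pos: [0.637, 0.011, 0.1467]
tcp_rot: [0.726, -0.687, -0.0, 0.006]
contact_force: [-0.5, 0.9, 1.0]
finger_gap: -0.0
```

It gives way: z 0.1467 with almost no force. The middle bolt is loose, so I'll push it to its stop.

Emit:
play_rows --commands '[{"dx":0,"dy":0,"dz":0.08,"spin":0,"hand":1}]'

```text
clock: 11.45
tcp_pos: [0.637, 0.011, 0.1444]
tcp_rot: [0.726, -0.688, -0.0, 0.006]
contact_force: [-3.3, 0.2, 17.2]
finger_gap: -0.003
```

Emit:
play_rows --commands '[{"dx":0,"dy":0,"dz":0.07,"spin":0,"hand":1}]'

```text
clock: 11.55
tcp_pos: [0.6371, 0.011, 0.1443]
tcp_rot: [0.726, -0.688, 0.0, 0.006]
contact_force: [-7.5, -1.8, 26.0]
finger_gap: 0.001
```

Emit:
play_rows --commands '[{"dx":0,"dy":0,"dz":0.04,"spin":0,"hand":1}]'

```text
clock: 11.65
tcp_pos: [0.637, 0.011, 0.1446]
tcp_rot: [0.726, -0.688, 0.001, 0.005]
contact_force: [-3.2, 0.8, 6.7]
finger_gap: -0.002
```

It stopped at 0.1444, 6 mm below first contact, so the middle bolt is found. I'll lift off and go above the middle lug.

Emit:
play_rows --commands '[{"dx":0,"dy":0,"dz":-0.5,"spin":0,"hand":1},{"dx":0,"dy":0,"dz":-0.7,"spin":0,"hand":1},{"dx":0,"dy":0.8,"dz":0,"spin":0,"hand":0.7},{"dx":0,"dy":0.7,"dz":0,"spin":0,"hand":0.5},{"dx":0,"dy":0,"dz":0,"spin":0,"hand":0.5}]'

```text
clock: 12.15
tcp_pos: [0.5931, 0.0071, 0.1852]
tcp_rot: [0.725, -0.689, 0.003, 0.005]
contact_force: [0.6, 0.2, 0.3]
finger_gap: 0.489
```

Emit:
play_rows --commands '[{"dx":0,"dy":0,"dz":0,"spin":0,"hand":0.5}]'

```text
clock: 12.25
tcp_pos: [0.5939, 0.0067, 0.1859]
tcp_rot: [0.725, -0.689, 0.004, 0.004]
contact_force: [-0.3, -0.4, -0.5]
finger_gap: 0.497
```

```bash
python3 - <<'E'
from h import *
go([.586,.010,.1125]); print(robot.read_state()['qpos'].round(3))
c=save('wrist','wrist9.png');print(proj(c,[.586,.010,.1195]))
E
```

```text
t 12.25 tcp [0.5939 0.0067 0.1859] head -1.52 gap 0.497 F [-0.3 -0.4 -0.5] units [-0.15  0.26  2.45]
[ 0.218  0.777 -0.556  1.713  0.549  0.815 -2.117]
[319.01912964 282.68791625]
```

View pics/wrist9.png

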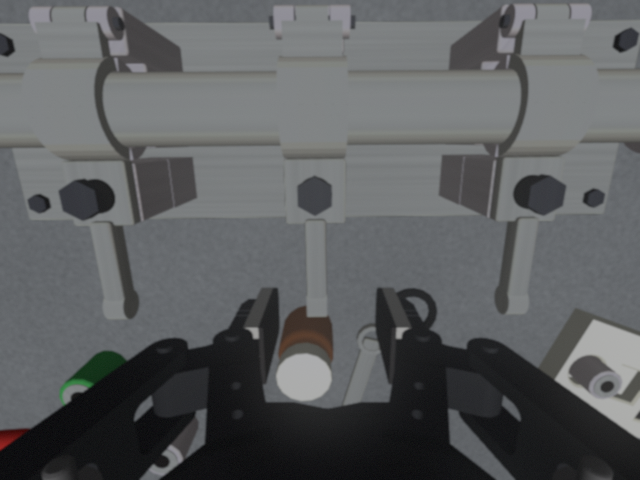

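The middle lug is at (317,275), centred between the open pads, and the middle bolt head sits visibly lower than the other two. Going down around it.

Emit:
play_rows --commands '[{"dx":-0.13,"dy":0.26,"dz":0.6,"spin":0,"hand":0.5},{"dx":0,"dy":0,"dz":0.7,"spin":0,"hand":0.5},{"dx":0,"dy":0,"dz":0.5,"spin":0,"hand":0.5},{"dx":0,"dy":0,"dz":0,"spin":0,"hand":0.5}]'

```text
clock: 12.7
tcp_pos: [0.5914, 0.0099, 0.131]
tcp_rot: [0.724, -0.69, 0.006, 0.001]
contact_force: [-0.6, 0.9, -0.4]
finger_gap: 0.498
```

```bash
python3 - <<'E'
from h import *
go([.586,.010,.1125]); print(robot.read_state()['qpos'].round(3), tool()[2].round(3)[:,2])
E
```

```text
t 12.7 tcp [0.5914 0.0099 0.131 ] head -1.522 gap 0.498 F [-0.6  0.9 -0.4] units [-0.02  0.18  0.62]
[ 0.182  0.844 -0.5    1.765  0.616  0.69  -2.186] [ 0.006 -0.01  -1.   ]
```

Emit:
play_rows --commands '[{"dx":0,"dy":0.2,"dz":0.3,"spin":0,"hand":0.5},{"dx":0,"dy":0.05,"dz":0.3,"spin":0,"hand":0.5},{"dx":0,"dy":0,"dz":0,"spin":0,"hand":0.5}]'

```text
clock: 13.0
tcp_pos: [0.5855, 0.0096, 0.1125]
tcp_rot: [0.724, -0.69, 0.006, 0.0]
contact_force: [0.5, -0.2, 0.7]
finger_gap: 0.502
```

```bash
python3 - <<'E'
from h import *
go([.586,.010,.1125])
c=save('wrist','wrist10.png')
E
```

```text
t 13.0 tcp [0.5855 0.0096 0.1125] head -1.523 gap 0.502 F [ 0.5 -0.2  0.7] units [-0.01 -0.02 -0.  ]
```

View pics/wrist10.png

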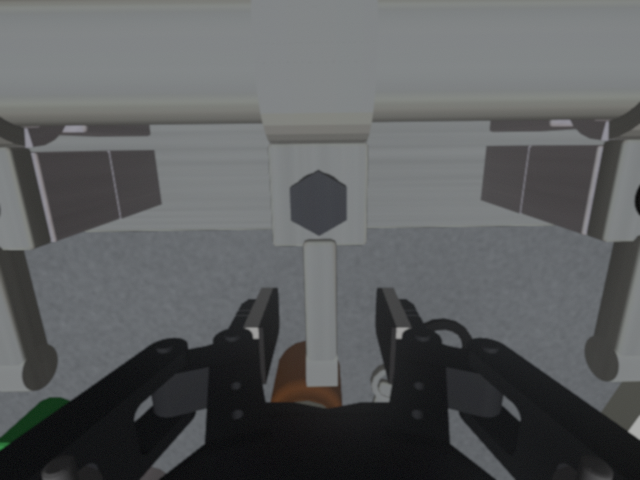

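The lug is between the pads at (320,300), about 2 mm off centre. Closing.

Emit:
play_rows --commands '[{"dx":-0.05,"dy":0,"dz":0,"spin":0,"hand":0.8},{"dx":0,"dy":0,"dz":0,"spin":0,"hand":1},{"dx":0,"dy":0,"dz":0,"spin":0,"hand":1},{"dx":0,"dy":0,"dz":0,"spin":0,"hand":1}]'

```text
clock: 13.45
tcp_pos: [0.5865, 0.0121, 0.1141]
tcp_rot: [0.724, -0.689, 0.007, -0.001]
contact_force: [-0.6, -1.0, -2.1]
finger_gap: 0.125
```

```bash
cat > arc.py <<'E'
from h import *
import sys
ex=np.array([np.cos(.058),np.sin(.058),0]); ez=np.array([0,0,1.])
pin=np.array([.637,.0125,.105])+.087*ex
rho=.1382; a0=.054
s,p,R=tool(); d=p-pin; phi=np.arctan2(d[2],-d@ex); 
print('t',round(s['clock'],2),'tcp',p.round(4),'r',np.hypot(d[2],d@ex).round(4),'theta',round(phi-a0,3),'y err',round(d@np.array([-ex[1],ex[0],0]),4),'F',np.round(s['contact_force'],1),'T',np.round(s['wrist_torque'],2),'gap',round(s['finger_gap'],3),'q6,7',s['qpos'][5:].round(3),'zax',R[:,2].round(3))
prev=p; th=phi-a0
for k in range(5):
    th=th+.11; X=pin-rho*np.cos(th+a0)*ex+rho*np.sin(th+a0)*ez; X[:2]+= 0
    u=R.T@(X-prev)/.03; print(round(th,2),u.round(2)); prev=X
E
python3 arc.py
```

```text
t 13.45 tcp [0.5865 0.0121 0.1141] r 0.1377 theta 0.012 y err 0.0025 F [-0.6 -1.  -2.1] T [-0.03 -0.03  0.2 ] gap 0.125 q6,7 [ 0.637 -2.218] zax [ 0.012 -0.008 -1.   ]
0.12 [ 0.09 -0.05 -0.5 ]
0.23 [ 0.   -0.12 -0.49]
0.34 [ 0.   -0.17 -0.48]
0.45 [ 0.   -0.23 -0.45]
0.56 [ 0.   -0.27 -0.43]
```

Gripped: the gap is 0.125, which is about 12 mm. Swinging up along the arc.

Emit:
play_rows --commands '[{"dx":0,"dy":-0.05,"dz":-0.5,"spin":0,"hand":1},{"dx":0,"dy":-0.12,"dz":-0.5,"spin":0,"hand":1}]'

```text
clock: 13.65
tcp_pos: [0.5912, 0.0123, 0.1425]
tcp_rot: [0.725, -0.689, 0.006, -0.001]
contact_force: [3.4, 0.4, -6.9]
finger_gap: 0.125
```

```bash
python3 arc.py
```

```text
t 13.65 tcp [0.5912 0.0123 0.1425] r 0.1379 theta 0.221 y err 0.0025 F [ 3.4  0.4 -6.9] T [ 0.17 -0.15  0.25] gap 0.125 q6,7 [ 0.706 -2.179] zax [ 0.01  -0.008 -1.   ]
0.33 [ 0.09 -0.16 -0.48]
0.44 [ 0.   -0.22 -0.46]
0.55 [ 0.   -0.27 -0.43]
0.66 [ 0.   -0.31 -0.4 ]
0.77 [ 0.   -0.36 -0.36]
```

Emit:
play_rows --commands '[{"dx":0,"dy":-0.17,"dz":-0.48,"spin":0,"hand":1},{"dx":0,"dy":-0.22,"dz":-0.46,"spin":0,"hand":1},{"dx":0,"dy":-0.27,"dz":-0.43,"spin":0,"hand":1}]'

```text
clock: 13.95
tcp_pos: [0.6097, 0.0134, 0.1826]
tcp_rot: [0.726, -0.688, 0.005, 0.001]
contact_force: [3.2, 0.7, -9.7]
finger_gap: 0.122
```

```bash
python3 arc.py
```

```text
t 13.95 tcp [0.6097 0.0134 0.1826] r 0.1381 theta 0.543 y err 0.0025 F [ 3.2  0.7 -9.7] T [ 0.37 -0.15  0.29] gap 0.122 q6,7 [ 0.828 -2.114] zax [ 0.006 -0.007 -1.   ]
0.65 [ 0.09 -0.31 -0.4 ]
0.76 [ 0.   -0.35 -0.36]
0.87 [ 0.   -0.39 -0.32]
0.98 [ 0.   -0.42 -0.28]
1.09 [-0.   -0.45 -0.23]
```

Emit:
play_rows --commands '[{"dx":0,"dy":-0.31,"dz":-0.4,"spin":0,"hand":1},{"dx":0,"dy":-0.35,"dz":-0.36,"spin":0,"hand":1},{"dx":0,"dy":-0.39,"dz":-0.32,"spin":0,"hand":1},{"dx":0,"dy":-0.3,"dz":-0.2,"spin":0,"hand":1}]'

```text
clock: 14.35
tcp_pos: [0.6429, 0.0154, 0.2168]
tcp_rot: [0.726, -0.687, -0.003, 0.009]
contact_force: [-4.8, 0.9, -4.4]
finger_gap: 0.128
```

```bash
python3 arc.py
```

```text
t 14.35 tcp [0.6429 0.0154 0.2168] r 0.138 theta 0.89 y err 0.0025 F [-4.8  0.9 -4.4] T [0.44 1.76 0.27] gap 0.128 q6,7 [ 0.991 -2.039] zax [-0.016 -0.008 -1.   ]
1.0 [ 0.09 -0.42 -0.28]
1.11 [ 0.   -0.45 -0.23]
1.22 [ 0.   -0.47 -0.18]
1.33 [-0.   -0.49 -0.13]
1.44 [-0.   -0.5  -0.07]
```

θ is about 0.89, well past 0.70. A moment of 1.8 N m is building up, so I'll stop here, hold and check.

Emit:
play_rows --commands '[{"dx":0,"dy":0,"dz":0,"spin":0,"hand":1},{"dx":0,"dy":0,"dz":0,"spin":0,"hand":1},{"dx":0,"dy":0,"dz":0,"spin":0,"hand":1}]'

```text
clock: 14.65
tcp_pos: [0.6425, 0.0153, 0.2165]
tcp_rot: [0.726, -0.687, -0.003, 0.009]
contact_force: [-0.8, -0.3, -1.5]
finger_gap: 0.126
```

```bash
python3 arc.py | head -1; python3 - <<'E'
from h import *
save('scene','scene11.png'); save('wrist','wrist11.png')
c=save('top','top11.png')
E
python3 arc.py | head -1
```

```text
t 14.65 tcp [0.6425 0.0153 0.2165] r 0.138 theta 0.886 y err 0.0025 F [-0.8 -0.3 -1.5] T [0.42 0.1  0.22] gap 0.126 q6,7 [ 0.99  -2.039] zax [-0.016 -0.008 -1.   ]
t 14.8 tcp [0.6425 0.0154 0.2165] r 0.138 theta 0.886 y err 0.0026 F [-0.  -0.2 -1.5] T [0.42 0.03 0.29] gap 0.124 q6,7 [ 0.991 -2.039] zax [-0.017 -0.008 -1.   ]
```

View pics/scene11.png

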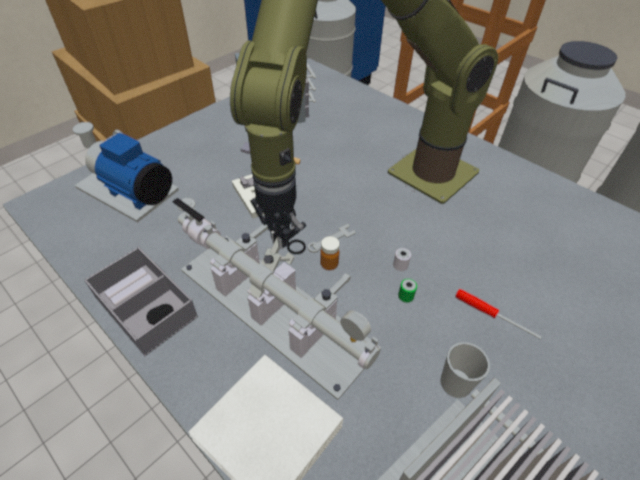

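View pics/wrist11.png

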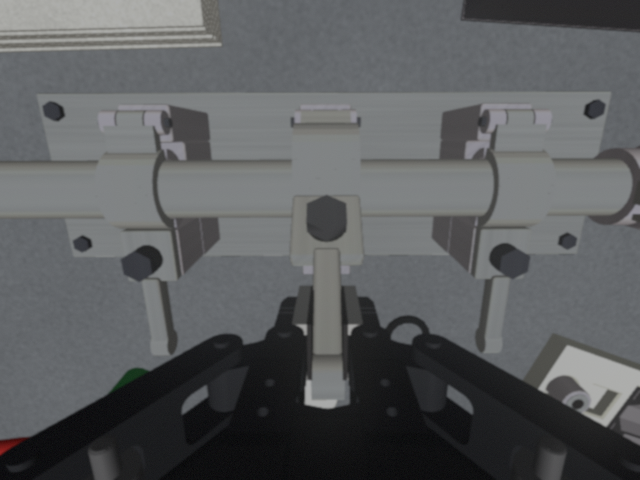

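View pics/top11.png

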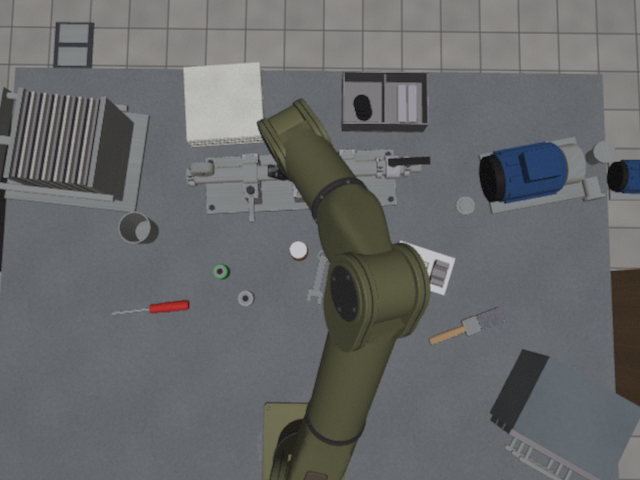

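The middle cap is open, with its lug at (327,320) pinched in the pads. The left and right lugs lie shut at (160,315) and (490,310), and the bush stands in its nest at (573,397). One independent check of the opening angle from depth, then I hand in.

```bash
python3 - <<'E'
from h import *
c=load('wrist11.png'); ex=np.array([np.cos(.058),np.sin(.058),0])
P=np.array([pt(c,327,v) for v in range(255,345,5)]); f=np.polyfit(P@ex,P[:,2],1); print('lug angle',np.arctan(-f[0]), P[0].round(3),P[-1].round(3))
for u,v in((158,320),(488,320)): print('other lugs z',pt(c,u,v).round(3))
print('bush top',pt(c,566,404).round(3), onplane(c,574,398,.046).round(4))
print(robot.read_state()['clock']); print(robot.finish_job())
E
```

```text
lug angle 0.8562775175581203 [0.666 0.016 0.196] [0.642 0.015 0.223]
other lugs z [0.586 0.13  0.121]
other lugs z [ 0.598 -0.102  0.12 ]
bush top [ 0.467 -0.242  0.047] [ 0.4743 -0.2487  0.046 ]
14.8
the job is handed in; nothing more can be done
None
```

The job is handed in at 14.8 s of the 51 s allowed. `finish_job` gives no verdict, so the results below are from my own checks.

- **Bush:** I put the smaller bright ring into the round nest, where it bottomed out, and let it go. A sharp wrist picture then showed its top at z 0.047 (expected 0.046) and its centre within about 1 mm of the nest centre.
- **Bolts:** The right bolt is tight: it held 23 N without sinking. The middle bolt is the loose one and slipped 6 mm to its stop. I did not need to tap the left one.
- **Cap:** I pinched the middle cap's lug and swung it up. It is open about 0.886 rad by the TCP radius, or 0.856 by a depth line along the lug; both are above the required 0.70. The pads still hold it, with the gap stopped at 0.124 on the lug.
- **Other caps and bystanders:** The left and right lugs measured z 0.120–0.121, which is the shut height. The last pictures showed no bystander visibly moved, but I only compared them by eye.

- **Disagreeing reading:** In the last, oblique wrist picture, a bush centre picked by eye came out about 8 mm off the nest. I put that down to a rough pixel pick at the edge of the image, since the bush's height still read 0.047 and nothing went near it after release. I did not confirm this with a second measurement before handing in.
- **Brief load:** Near the end of the swing a moment of 1.8 N m appeared at the wrist. It fell to almost nothing once I held still.

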